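# Build up two motorbike gearbox shafts in order

## Task

Build up the two gearbox shafts standing in the vices. On the output shaft (plain round shoulder, blue vice) thread first the big black gear, then the brass collar, then the bright steel gear; on the input shaft (small pinion cut into its foot, red vice) thread first the small black gear, then the copper-coloured gear. Lower each part right down until it seats before letting go of it - do not drop it down the shaft - and leave the float bowl, the spring and the tyre lever where they lie.

Things in the scene. Friction and masses are not known exactly. Their poses are not given: they have to be found in the camera images.
- first_gear: spur gear lying flat, 64 mm across the teeth, black with six round holes in its web: the biggest gear; 200 g. All four gears: hub 28 mm across and 14 mm high overall, toothed rim 8 mm thick (from 3 to 11 mm above the gear's underside), bore 20.5 mm, the same both ways up. Origin: centre of its underside, on the bore's axis; z up
- second_gear: spur gear lying flat, 54 mm across the teeth, bright steel with four small round holes; 150 g. All four gears: hub 28 mm across and 14 mm high overall, toothed rim 8 mm thick (from 3 to 11 mm above the gear's underside), bore 20.5 mm, the same both ways up. Origin: centre of its underside, on the bore's axis; z up
- third_pinion: spur gear lying flat, 44 mm across the teeth, copper-coloured, no holes; 100 g. All four gears: hub 28 mm across and 14 mm high overall, toothed rim 8 mm thick (from 3 to 11 mm above the gear's underside), bore 20.5 mm, the same both ways up. Origin: centre of its underside, on the bore's axis; z up
- second_pinion: spur gear lying flat, 36 mm across the teeth, black, no holes: the smallest gear; 70 g. All four gears: hub 28 mm across and 14 mm high overall, toothed rim 8 mm thick (from 3 to 11 mm above the gear's underside), bore 20.5 mm, the same both ways up. Origin: centre of its underside, on the bore's axis; z up
- spacer_collar: plain brass ring lying flat, 30 mm outside, bore 20.5 mm, 10 mm high, 30 g. Origin: centre of its underside, on the bore's axis; z up
- output_shaft: gearbox output shaft, upright in a fixed blue drill-press vice (jaws 50 mm high, 66 mm wide in y; screw and handle out to 138 mm in +x). Plain round shoulder. Origin: on the shaft's axis at bench level, z up. Shoulder for the first part: 27 mm across, top 62 mm above the bench. Above it the shaft is 17 mm thick up to 100 mm, then tapers over 3 mm to a 12 mm nose ending at 111 mm
- input_shaft: gearbox input shaft, upright in a fixed red drill-press vice (jaws 50 mm high, 66 mm wide in y; screw and handle out to 138 mm in +x). Its shoulder is a black 12-tooth pinion. Origin: on the shaft's axis at bench level, z up. Shoulder for the first part: 27 mm across, top 62 mm above the bench. Above it the shaft is 17 mm thick up to 90 mm, then tapers over 3 mm to a 12 mm nose ending at 101 mm
- float_bowl: bystander: aluminium carburettor float bowl, 68 x 56 mm, 35 mm high. Origin: centre of its underside
- kickstand_spring: bystander: zinc-plated coil spring with hooked ends lying on its side, 114 mm long (its x axis), 19 mm thick. Origin: centre of its length, at bench level
- tyre_lever: bystander: blue plastic tyre lever lying flat, about 255 mm long (its x axis), 22 mm wide, up to 20 mm high. Origin: mid-length, at bench level

How it is judged:
By the outcome, as a careful person would: the job done as asked, in the order asked, and still so for the second after the job is handed in, with the robot touching nothing.
It also fails if it takes over 128 s, if anything falls off the work surface, if the arm or the gripper's body presses on something with over 40 N, if the wrist force passes 120 N, or if a joint passes its speed limit or range.

## Robot

A 6-joint arm with a two-finger parallel gripper is mounted at the origin on the work surface. World frame = base frame: x ahead of the robot, y to its left, z up, the work surface at z = 0. Lengths are in m, angles in rad, forces in N, time in s.
With the tool pointing down it reaches from about 0.325 to 0.85 m from the base axis. Payload 4.4 kg.
Tool frame: the origin (TCP) lies between the finger pads; the fingertips stand 19 mm ahead of it and the grasp point (between the pads) is the TCP; z points along the fingers, y is the line along which they close (so a half turn about z gives the same grasp; the last joint's range is limited). The gripper opens to 94 mm and grips with 3 to 60 N. Pads are 16 mm wide; open, the fingers measure 119 mm over their backs; the gripper's body (75 mm by 177 mm) begins 78 mm behind the grasp point.
Start: joints at [-1.458, 0.207, 1.542, -0, 1.393, -0.15], TCP at [0.149, -0.555, 0.224] pointing down, gripper open.
Joint ranges: [-2.73, 2.73], [-0.86, 2.22], [0.23, 2.46], [-1.11, 4.25], [0.08, 2.63], [-2.82, 2.82]. Speed limits (rad/s): [2.79, 2.79, 3.14, 3.14, 3.14, 3.14].

## Interface

Orientations are given as a unit quaternion [w, x, y, z].
In Python, from station import ctrl gives the robot as it stands.
- The arm moves only by the shell command python3 -m crank 'ROWS' [FORCE]. ROWS is text: rows parted by semicolons, each of 5 numbers parted by spaces: the shift along the world's x, y, z in m, then the turn about the world's z in rad, then the finger opening in m, from 0 to 0.094. A call has 1 to 12 rows; each row shifts and turns the commanded pose from where the row before left it; what a row does not reach is not made up. A row lasts 1/8 s, in which the tool goes at most 62.5 mm and 10.7 degrees, less where a joint would pass 70% of its speed; a pose out of reach is approached as far as the arm can. A call with a gripper value outside its range is refused whole. The fingers move at their own pace and stop on an object; FORCE is the grip in N (left out, the last holds). Time passes only in rows, so rows that do not move let the fingers close. It gives the time, the measured TCP pose, the force, the opening and the grip force at its end, in the units of the state.
- ctrl.state(): the state, without advancing time (a new reading comes with each control period).
- ctrl.grab_frame(name): name is "side" or "top" or "wrist"; returns the picture (384x512x3 uint8, red, green, blue); there is no depth.
- ctrl.camera_params(name): a dict with "intrinsics" (3x3 intrinsics, pixels), "rvec" (rotation vector, rad) and "tvec" (3), from world to camera coordinates, as OpenCV has them. Camera axes: x right, y down, z forward; pixel columns grow to the right and rows downward; lengths in m; the calibration is good to about 2 mm. The wrist camera is an equidistant fisheye: a pixel r from the principal point sees the ray r / f radians off the axis. A picture is of the moment at which its call begins: read the wrist's pose just before it. camera_params takes no time and is no camera call; for the wrist camera it gives the pose at the moment of the call.
- ctrl.hand_in(): hands the job in; it is judged then, once.
The state is a dict: "clock": time; "joint_pos": joint angles; "qvel": joint speeds; "effort": joint torques, N m; "ee_pos": TCP position; "tcp_rot": TCP orientation; "contact_force": force on the tool from outside, world axes, zero at the start; "wrist_torque": the same for the moment, N m; "width": finger opening in m; "gripper_force": force on a finger pad.
Only numpy, scipy, OpenCV 4.12 (cv2) and the standard library are available. Lean on these libraries where they do the work, as an engineer would, in place of code of your own. Each camera call takes 0.05 s, during which the arm holds its last target. There are 200 camera calls.

## Working session

There is one attempt and no reset: what is moved stays moved. The work goes in short steps, Python scripts to look and compute and a shell command to move; the robot and the scene stay as the last step left them, time stands still between calls to the robot, and variables do not carry over. Pictures are saved under pics/ and viewed, at most 15 in all, crops included, and the job is handed in when it is done.

```bash
mkdir -p pics; ls
python3 - <<'E'
from station import ctrl
import cv2
s=ctrl.state()
print(s)
for n in("top","side"):
    im=ctrl.grab_frame(n); cv2.imwrite(f"pics/{n}0.png",cv2.resize(im[:,:,::-1],(800,600),interpolation=cv2.INTER_CUBIC))
    cv2.imwrite(f"pics/{n}_raw.png",im[:,:,::-1])
    print(n,ctrl.camera_params(n))
E
```

```text
pics
{'clock': 0.0, 'joint_pos': array([-1.45850525e+00,  2.07391634e-01,  1.54292716e+00,  1.97336147e-05,
        1.39347384e+00, -1.50502471e-01]), 'qvel': array([ 0.00132342, -0.00010178, -0.00108761, -0.00169988, -0.00101743,
        0.00056012]), 'effort': array([ 1.04843509e-04, -3.70875657e+01, -2.81417853e+01,  6.95186318e-02,
        3.61772580e-02, -1.71370139e-04]), 'ee_pos': array([ 0.14928231, -0.55451092,  0.22331957]), 'tcp_rot': array([-1.09960354e-03,  9.91379486e-01,  1.31017189e-01,  3.07231912e-05]), 'contact_force': array([-0.94806382,  0.84192935,  0.07218589]), 'wrist_torque': array([-0.00348899,  0.03185061, -0.03558654]), 'gripper_force': 0.0, 'width': 0.09405472788519122}
top {'intrinsics': array([[407.70608965,   0.        , 253.48489317],
       [  0.        , 407.70608965, 191.3827126 ],
       [  0.        ,   0.        ,   1.        ]]), 'rvec': array([ 2.13986205, -2.12785537,  0.17706823]), 'tvec': array([-0.06364375,  0.55762681,  1.08510947])}
side {'intrinsics': array([[350.9025126 ,   0.        , 259.93552033],
       [  0.        , 350.9025126 , 194.26886606],
       [  0.        ,   0.        ,   1.        ]]), 'rvec': array([ 2.34825174, -0.03444079,  0.01725697]), 'tvec': array([-0.56937879, -0.01860639,  1.0395218 ])}
```

View pics/top0.png

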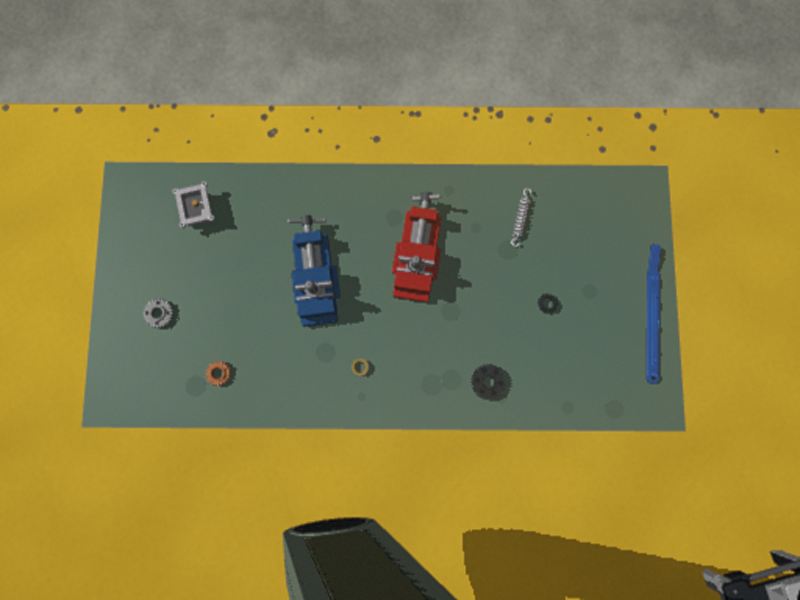

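View pics/side0.png

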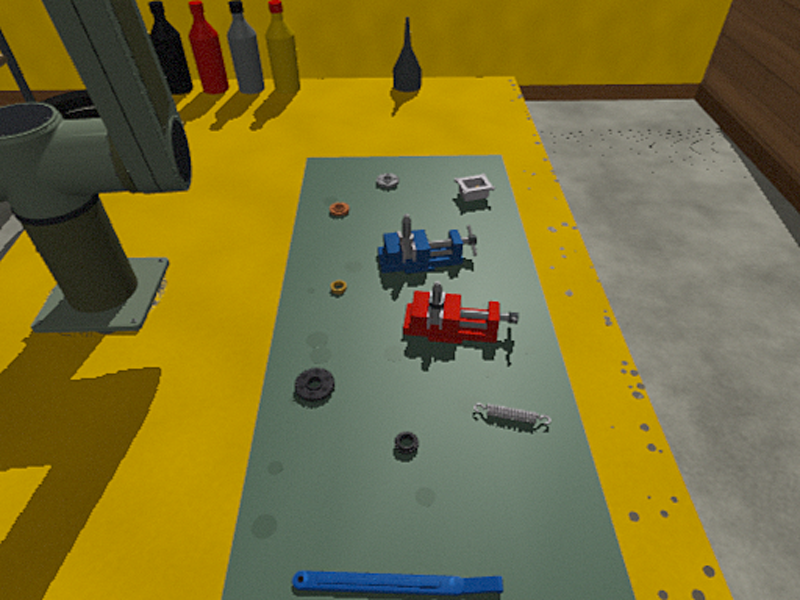

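The top view shows, in 800x600 pixels: steel gear (158,313), copper gear (219,373), collar (361,367), big black gear (491,382), small black gear (549,303), output shaft nose about (312,287) and input shaft nose about (416,264). In the side view the shaft noses are near (406,220) in the blue vice and (437,288) in the red.

```bash
cat > h.py <<'E'
import numpy as np, cv2
from station import ctrl
def ray(cam,uv,p=None):
    p=p or ctrl.camera_params(cam); K=p["intrinsics"]; R=cv2.Rodrigues(p["rvec"])[0]
    x=(uv[0]-K[0,2])/K[0,0]; y=(uv[1]-K[1,2])/K[1,1]
    if cam=="wrist":
        r=np.hypot(x,y); d=np.array([x/r*np.sin(r),y/r*np.sin(r),np.cos(r)]) if r>1e-9 else np.array([0,0,1.])
    else: d=np.array([x,y,1.])
    return -R.T@np.ravel(p["tvec"]), R.T@d
def at(cam,uv,z,p=None):
    o,d=ray(cam,uv,p); return (o+d*(z-o[2])/d[2])
def proj(cam,X,p=None):
    p=p or ctrl.camera_params(cam); K=p["intrinsics"]; R=cv2.Rodrigues(p["rvec"])[0]
    c=R@np.asarray(X,float)+np.ravel(p["tvec"])
    if cam=="wrist":
        r=np.hypot(c[0],c[1]); t=np.arctan2(r,c[2]); q=c[:2]/max(r,1e-9)*t
    else: q=c[:2]/c[2]
    return np.array([K[0,0]*q[0]+K[0,2],K[1,1]*q[1]+K[1,2]])
E
python3 - <<'E'
from h import *
S=.64
T=dict(first=(491,382,.012),second=(158,313,.012),third=(219,373,.012),pin=(549,303,.012),collar=(361,367,.01),out=(312,287,.111),inp=(416,264,.101),)
D=dict(first=(314,385),second=(387,181),third=(340,209),pin=(405,443),collar=(339,287),out=(406,219),inp=(437,287))
for n in T:
    u,v,z=T[n]; a=at("top",(u*S,v*S),z); b=at("side",(D[n][0]*S,D[n][1]*S),z)
    print(n,a.round(4),b.round(4),np.hypot(*a[:2]).round(3))
for c in("top","side"):
  im=cv2.imread(f"pics/{c}_raw.png")
  for n in("out","inp"):
    src=T if c=="top" else D
    u,v=[int(t*S) for t in src[n][:2]]
    cr=im[v-25:v+25,u-30:u+30]
    globals()[c+n]=cv2.resize(cr,(390,300),interpolation=cv2.INTER_CUBIC)
    print(c,n,u-30,v-25)
cv2.imwrite("pics/shafts.png",np.vstack([np.hstack([topout,topinp]),np.hstack([sideout,sideinp])]))
E
```

```text
first [ 0.414  -0.2314  0.012 ] [ 0.4157 -0.2353  0.012 ] 0.474
second [0.5355 0.3739 0.012 ] [0.5351 0.3606 0.012 ] 0.653
third [0.4273 0.2569 0.012 ] [0.4301 0.2487 0.012 ] 0.499
pin [ 0.558  -0.3402  0.012 ] [ 0.5575 -0.3441  0.012 ] 0.654
collar [0.4396 0.0021 0.01  ] [ 0.4421 -0.0044  0.01  ] 0.44
out [0.5668 0.0807 0.111 ] [0.5712 0.0699 0.111 ] 0.573
inp [ 0.6096 -0.0942  0.101 ] [ 0.6172 -0.1075  0.101 ] 0.617
top out 169 158
top inp 236 143
side out 229 115
side inp 249 158
```

View pics/shafts.png

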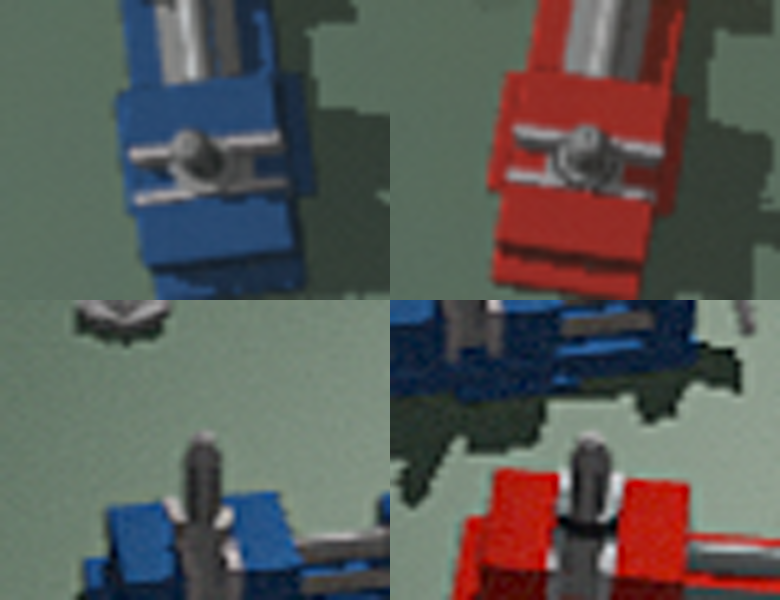

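Crops show the nose tops: top camera out (197.8,179.1) and inp (266.3,163.5); side camera out (260.4,136.5) and inp (279.9,179.2), in raw pixels. The triangulated height should come out near 111 and 101 mm.

```bash
python3 - <<'E'
from h import *
for n,t,s,z in(("out",(197.8,179.1),(260.4,136.5),.111),("inp",(266.3,163.5),(279.9,179.2),.101)):
    A=[];b=[]
    for c,uv in(("top",t),("side",s)):
        o,d=ray(c,uv); d/=np.linalg.norm(d); P=np.eye(3)-np.outer(d,d); A.append(P);b.append(P@o)
    print(n,np.linalg.lstsq(np.vstack(A),np.hstack(b),rcond=None)[0].round(4),at("top",t,z).round(4),at("side",s,z).round(4))
p=ctrl.camera_params("wrist");R=cv2.Rodrigues(p["rvec"])[0];print(p["intrinsics"],-R.T@np.ravel(p["tvec"]),R)
E
python3 -m crank '0.06 0.06 0 0 0.094; 0.06 0.06 0 0 0.094;0.05 0.06 0 0 0.094;0.04 0.06 0 0 0.094;0.03 0.06 0 0 0.094;0.02 0.02 0 0 0.094; 0 0 0 0 0.094; 0 0 0 0 0.094'
```

```text
out [0.5759 0.0852 0.1138] [0.5791 0.086  0.111 ] [0.5734 0.0881 0.111 ]
inp [ 0.6209 -0.0945  0.1056] [ 0.6245 -0.0944  0.101 ] [ 0.619  -0.0903  0.101 ]
[[297.31863964   0.         252.5579265 ]
 [  0.         297.31863964 191.46778235]
 [  0.           0.           1.        ]] [ 0.21733931 -0.5371765   0.38305505] [[ 0.26119219 -0.96528516 -0.00178698]
 [-0.93714122 -0.25401976  0.23924943]
 [-0.23139786 -0.06081543 -0.9709565 ]]
clock: 1.1
ee_pos: [0.36, -0.2914, 0.2242]
tcp_rot: [0.0, 0.991, 0.131, -0.0]
contact_force: [-0.2, -0.2, 0.4]
width: 0.0939
gripper_force: 0.0
```

```bash
python3 -m crank '0.03 0.03 0 0 0.094; 0.025 0.028 0 0 0.094; 0 0 0 0 0.094'
cat > w.py <<'E'
import sys; from h import *
p=ctrl.camera_params("wrist"); s=ctrl.state(); im=ctrl.grab_frame("wrist")[:,:,::-1].copy()
import pickle; n=sys.argv[1]; cv2.imwrite(f"pics/{n}_raw.png",im); pickle.dump((p,s),open(f"pics/{n}.pkl","wb"))
cv2.imwrite(f"pics/{n}.png",cv2.resize(im,(800,600),interpolation=cv2.INTER_CUBIC)); print(s["ee_pos"],s["tcp_rot"])
E
python3 w.py w1
```

```text
clock: 1.48
ee_pos: [0.4157, -0.233, 0.2242]
tcp_rot: [-0.0, 0.991, 0.132, -0.0]
contact_force: [-0.5, 0.4, 0.4]
width: 0.0942
gripper_force: 0.0
[ 0.41568134 -0.23295874  0.22423408] [-1.41453576e-04  9.91302586e-01  1.31602137e-01 -2.00658418e-04]
```

View pics/w1.png

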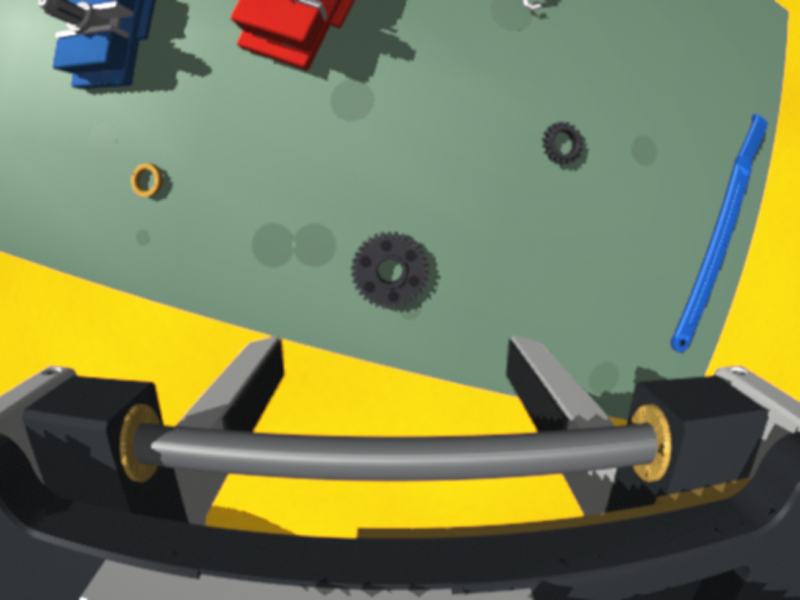

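The wrist view shows the big gear at (391,271), collar at (147,180) and small black gear at about (565,144), in 800x600 pixels.

Run:
```python
from h import *; import pickle
p,s=pickle.load(open("pics/w1.pkl","rb")); 
for n,u,v,z in(("first",391,271,.0125),("collar",147,180,.01),("pin",565,143,.0125)):
    print(n,at("wrist",(u*.64,v*.64),z,p).round(4))
# thresholds: dark pixels, minimum enclosing circle of hull mapped to world
im=cv2.imread("pics/w1_raw.png")
for n,c,R in(("first",(250,173),34),("pin",(361,92),20)):
  g=im.max(2); m=np.zeros_like(g); cv2.circle(m,c,R,255,-1)
  for th in(60,70,80):
    b=((g<th)&(m>0)).astype(np.uint8); k=cv2.connectedComponents(b)[1]; 
    k=(k==np.bincount(k[k>0]).argmax()).astype(np.uint8)
    q=cv2.findContours(k,cv2.RETR_EXTERNAL,cv2.CHAIN_APPROX_NONE)[0][0][:,0]
    W=np.array([at("wrist",x,.011,p)[:2] for x in q],np.float32)
    print(n,th,cv2.minEnclosingCircle(W))
```

```text
first [ 0.4172 -0.2302  0.0125]
collar [ 0.4416 -0.0013  0.01  ]
pin [ 0.5599 -0.3399  0.0125]
first 60 ((0.4152463674545288, -0.24018993973731995), 0.023619063198566437)
first 70 ((0.41689446568489075, -0.23070251941680908), 0.031630922108888626)
first 80 ((0.41548654437065125, -0.2322707176208496), 0.03415108099579811)
pin 60 ((0.5589766502380371, -0.3386843502521515), 0.017224617302417755)
pin 70 ((0.5593274235725403, -0.3389439284801483), 0.017839105799794197)
pin 80 ((0.5595752000808716, -0.3400813043117523), 0.018858512863516808)
```

Radii of 31.6 and 17.8 mm match the 32 and 18 mm gears, so I trust the centres. Going down on the big gear.

```bash
python3 -m crank '0.0013 0.0025 -0.055 0 0.094; 0 0 -0.055 0 0.094; 0 0 -0.05 0 0.094; 0 0 -0.03 0 0.094; 0 0 -0.0125 0 0.094; 0 0 0 0 0.094; 0 0 0 0 0.05; 0 0 0 0 0.05; 0 0 0 0 0.05; 0 0 0 0 0.05;0 0 0 0 0.05' 25; python3 -m crank '0 0 0.02 0 0.05; 0 0 0.05 0 0.05; 0 0 0.05 0 0.05; 0.02 0.05 0.03 0 0.05; 0.02 0.055 0.0 0 0.05;0.02 0.055 0 0 0.05;0.03 0.05 0 0 0.05;0 0 0 0 0.05'; python3 w.py w2
```

```text
clock: 2.9
ee_pos: [0.4168, -0.23, 0.0225]
tcp_rot: [-0.0, 0.991, 0.131, 0.0]
contact_force: [-1.6, 2.8, 6.2]
width: 0.0634
gripper_force: 25.0
clock: 3.9
ee_pos: [0.5076, -0.0171, 0.1716]
tcp_rot: [-0.0, 0.991, 0.134, 0.0]
contact_force: [-0.3, -0.5, -2.3]
width: 0.0638
gripper_force: 25.0
[ 0.50760391 -0.01707141  0.17156074] [-2.18065184e-04  9.90954459e-01  1.34198188e-01  2.42204166e-04]
```

View pics/w2.png

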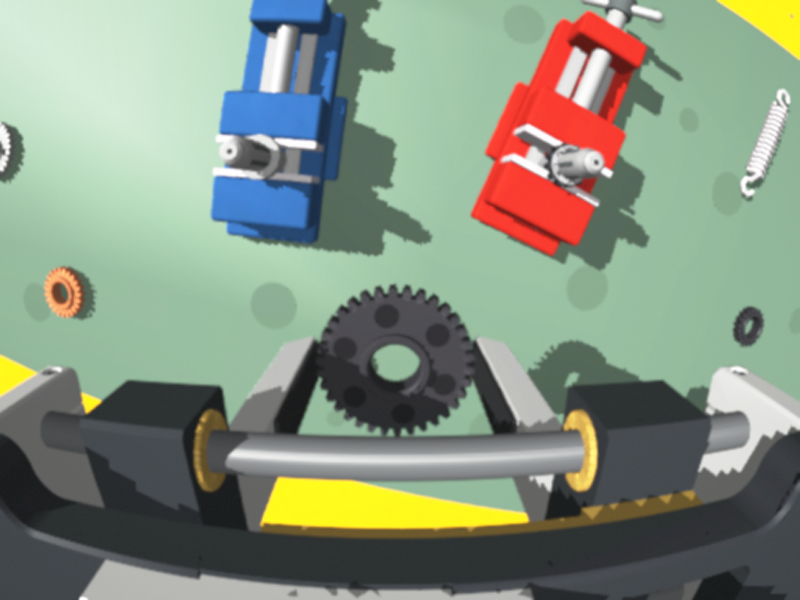

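The wrist view shows the gear level in the grip, bore at (397,364); nose tops out (231,149) and inp (594,161); copper gear (64,293).

Run:
```python
from h import *; import pickle
p,s=pickle.load(open("pics/w2.pkl","rb")); 
for n,u,v,z in(("bore",396.5,362,.163),("gearouter",396.5,360,.1601),("out",231,150,.111),("inp",594,161,.101),("copper",64,292,.0125)):
    X=at("wrist",(u*.64,v*.64),z,p);print(n,X.round(4),(X-s["ee_pos"]).round(4))
```

```text
bore [ 0.5115 -0.0175  0.163 ] [ 0.0039 -0.0004 -0.0086]
gearouter [ 0.5112 -0.0176  0.1601] [ 0.0036 -0.0005 -0.0115]
out [0.574  0.0833 0.111 ] [ 0.0664  0.1004 -0.0606]
inp [ 0.6199 -0.0943  0.101 ] [ 0.1123 -0.0772 -0.0706]
copper [0.4305 0.2533 0.0125] [-0.0771  0.2704 -0.1591]
```

```bash
python3 -m crank '0.0345 0.05 0 0 0.05; 0.03 0.051 0 0 0.05; 0 0 -0.02 0 0.05; 0 0 -0.011 0 0.05;0 0 0 0 0.05;0 0 0 0 0.05'; python3 w.py w3
python3 - <<'E'
from h import *
a=cv2.imread("pics/w3_raw.png")[150:300,165:345]
for c in("side","top"):cv2.imwrite(f"pics/{c}3_raw.png",ctrl.grab_frame(c)[:,:,::-1])
b=cv2.imread("pics/side3_raw.png"); u,v=proj("side",(.574,.085,.12)).astype(int); print(u,v)
b=b[v-35:v+35,u-35:u+35]
cv2.imwrite("pics/c3.png",np.hstack([cv2.resize(a,(480,400),interpolation=2),cv2.resize(b,(320,400),interpolation=2)]))
E
```

```text
clock: 4.7
ee_pos: [0.5712, 0.0794, 0.1413]
tcp_rot: [0.0, 0.991, 0.13, 0.0]
contact_force: [0.2, 0.2, -1.3]
width: 0.0638
gripper_force: 25.0
[0.5712479  0.07938025 0.14134216] [9.54087597e-05 9.91494345e-01 1.30149510e-01 2.43473870e-04]
260 134
```

View pics/c3.png

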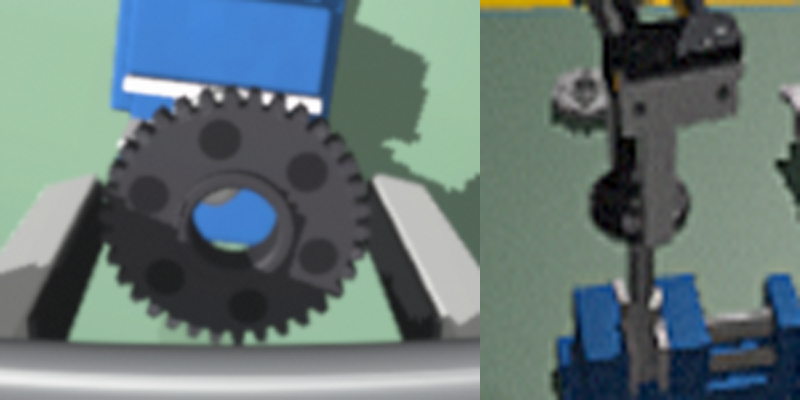

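The crop shows the shaft nose peeking in at the upper-left of the gear's bore (crop px ~ (213,195), bore centre ~ (234,218)), so a few mm more of +y and a bit of x. Quantifying by projecting candidates.

Run:
```python
from h import *; import pickle
p,s=pickle.load(open("pics/w3.pkl","rb")); t=s["ee_pos"]
f=lambda X:((proj("wrist",X,p)-[165,150])*480/180).round(1)
for n in((.574,.0833,.111),(.576,.0852,.111)): print("nose",f(n), [f(np.array(n)+[.006*np.cos(a),.006*np.sin(a),0]) for a in (0,1.57,3.14,4.71)])
th=np.linspace(0,6.28,60)
for o in((0,0),(.0039,-.0004)):
  for z,r,nm in((-.0085,.01025,"topbore"),(-.0225,.01025,"botbore"),(-.0115,.032,"rim")):
    q=np.array([f(t+[o[0]+r*np.cos(a),o[1]+r*np.sin(a),z]) for a in th]); print(o,nm,"x",q[:,0].min(),q[:,0].max(),"y",q[:,1].min(),q[:,1].max())
```

```text
nose [218.5 186.3] [array([224.6, 164.5]), array([195.6, 180.4]), array([212.5, 207.6]), array([241.4, 192.1])]
nose [213.3 177.2] [array([219.3, 155.3]), array([190.3, 171.3]), array([207.3, 198.7]), array([236.2, 183.1])]
(0, 0) topbore x 185.7 275.1 y 190.8 273.0
(0, 0) botbore x 188.9 272.3 y 171.4 249.0
(0, 0) rim x 94.1 366.9 y 93.5 346.0
(0.0039, -0.0004) topbore x 191.5 281.5 y 175.4 258.9
(0.0039, -0.0004) botbore x 194.3 278.2 y 156.9 235.5
(0.0039, -0.0004) rim x 99.1 373.7 y 77.3 333.4
```

Bore sits about (+1,-0.5) mm off the TCP and the nose matches (0.574,0.083): shift (+2,+4.2) mm, then start down past the nose.

```bash
python3 -m crank '0.002 0.0042 0 0 0.05; 0 0 0 0 0.05; 0 0 -0.006 0 0.05; 0 0 -0.006 0 0.05; 0 0 0 0 0.05'; python3 w.py w4; python3 -m crank '0 0 -0.006 0 0.05; 0 0 -0.006 0 0.05;0 0 0 0 0.05'
```

```text
clock: 5.48
ee_pos: [0.5723, 0.0847, 0.1277]
tcp_rot: [-0.0, 0.991, 0.131, -0.001]
contact_force: [0.1, 0.7, -2.8]
width: 0.064
gripper_force: 25.0
[0.57226641 0.08474162 0.12773399] [-1.59503018e-04  9.91378494e-01  1.31023914e-01 -1.17888781e-03]
clock: 5.9
ee_pos: [0.5725, 0.0847, 0.116]
tcp_rot: [-0.0, 0.991, 0.131, -0.001]
contact_force: [0.5, -0.5, -2.9]
width: 0.0635
gripper_force: 25.0
```

```bash
python3 -m crank '0 0 -0.01 0 0.05; 0 0 -0.01 0 0.05; 0 0 -0.006 0 0.05; 0 0 -0.003 0 0.05; 0 0 0 0 0.05'; python3 -m crank '0 0 -0.0015 0 0.05; 0 0 -0.0015 0 0.05; 0 0 0 0 0.05'
```

```text
clock: 6.52
ee_pos: [0.5731, 0.0848, 0.0877]
tcp_rot: [-0.0, 0.991, 0.131, -0.0]
contact_force: [0.1, -1.4, -2.3]
width: 0.064
gripper_force: 25.0
clock: 6.9
ee_pos: [0.5732, 0.0848, 0.085]
tcp_rot: [-0.0, 0.991, 0.131, -0.0]
contact_force: [-0.8, 0.0, -2.1]
width: 0.0636
gripper_force: 25.0
```

Weight is still hanging; I keep going in 1 mm steps until the force turns up.

```bash
python3 -m crank '0 0 -0.001 0 0.05; 0 0 0 0 0.05'; python3 -m crank '0 0 -0.001 0 0.05; 0 0 0 0 0.05';python3 -m crank '0 0 -0.0007 0 0.05; 0 0 0 0 0.05'
```

```text
clock: 7.15
ee_pos: [0.5734, 0.0848, 0.0847]
tcp_rot: [0.0, 0.991, 0.131, 0.0]
contact_force: [-1.3, -0.5, 3.0]
width: 0.0636
gripper_force: 25.0
clock: 7.4
ee_pos: [0.5734, 0.0848, 0.0845]
tcp_rot: [0.0, 0.991, 0.131, 0.0]
contact_force: [-3.8, -0.3, 7.7]
width: 0.0637
gripper_force: 25.0
clock: 7.65
ee_pos: [0.5734, 0.0848, 0.0845]
tcp_rot: [0.0, 0.991, 0.131, 0.0]
contact_force: [-5.5, 1.0, 12.1]
width: 0.0638
gripper_force: 25.0
```

Seated at TCP z 0.0845, as predicted. Release, rise, go to the collar and look.

```bash
python3 -m crank '0 0 0.0015 0 0.05; 0 0 0 0 0.09; 0 0 0 0 0.09; 0 0 0.03 0 0.09; 0 0 0.05 0 0.09; 0 0 0.05 0 0.09; -0.044 -0.029 0 0 0.09; -0.044 -0.029 0 0 0.09; -0.043 -0.028 0 0 0.09;0 0 0 0 0.09; 0 0 0 0 0.09'; python3 w.py w5
```

```text
clock: 9.02
ee_pos: [0.4432, -0.0013, 0.2142]
tcp_rot: [0.0, 0.991, 0.131, 0.001]
contact_force: [1.6, -0.7, -1.0]
width: 0.09
gripper_force: 0.0
[ 0.44318934 -0.00125505  0.21417898] [7.67900177e-05 9.91410695e-01 1.30781726e-01 9.83945762e-04]
```

View pics/w5.png

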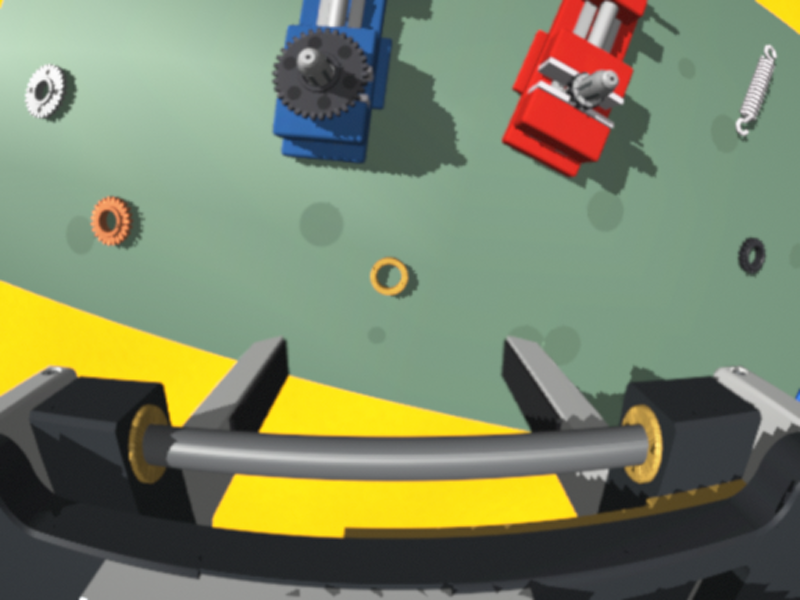

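The big gear is seated level on the output shaft at (322,75). The collar is at (389,277), copper gear (111,221), steel gear (44,91), noses out (308,57) and inp (610,77).

Run:
```python
from h import *; import pickle
p,s=pickle.load(open("pics/w5.pkl","rb")); im=cv2.imread("pics/w5_raw.png"); hsv=cv2.cvtColor(im,cv2.COLOR_BGR2HSV)
for n,c,R,z in(("collar",(249,177),18,.01),("copper",(71,141),22,.011),("steel",(29,58),22,.011)):
  m=np.zeros(im.shape[:2],np.uint8); cv2.circle(m,c,R,255,-1)
  b=(m>0)&(((hsv[...,0]<28)&(hsv[...,1]>110)) if n!="steel" else ((hsv[...,1]<40)&(hsv[...,2]>110)))
  k=cv2.connectedComponents(b.astype(np.uint8))[1]; k=(k==np.bincount(k[k>0]).argmax()).astype(np.uint8)
  q=max(cv2.findContours(k,cv2.RETR_EXTERNAL,cv2.CHAIN_APPROX_NONE)[0],key=len)[:,0]
  W=np.array([at("wrist",x,z,p)[:2] for x in q],np.float32); print(n,cv2.minEnclosingCircle(W))
for n,u,v,z in(("out",308,58,.111),("inp",610,77,.101),("collar",390,277,.01),("copper",111,221,.012),("steel",44,91,.012)): print(n,at("wrist",(u*.64,v*.64),z,p).round(4))
```

```text
collar ((0.44226109981536865, 0.00220097741112113), 0.015522927045822144)
copper ((0.4292213022708893, 0.25666433572769165), 0.023292481899261475)
steel ((0.5370725393295288, 0.37288057804107666), 0.051985375583171844)
out [0.5724 0.0839 0.111 ]
inp [ 0.6202 -0.0942  0.101 ]
collar [0.4416 0.0013 0.01  ]
copper [0.4288 0.2546 0.012 ]
steel [0.5359 0.3701 0.012 ]
```

```bash
python3 -m crank '-0.0012 0.003 -0.055 0 0.07; 0 0 -0.055 0 0.07; 0 0 -0.05 0 0.07; 0 0 -0.025 0 0.07; 0 0 -0.008 0 0.07; 0 0 0 0 0.07; 0 0 0 0 0.02; 0 0 0 0 0.02; 0 0 0 0 0.02; 0 0 0 0 0.02;0 0 0 0 0.02' 20; python3 -m crank '0 0 0.03 0 0.02; 0 0 0.05 0 0.02; 0 0 0.055 0 0.02; 0.044 0.027 0 0 0.02; 0.044 0.027 0 0 0.02; 0.043 0.028 0 0 0.02; 0 0 0 0 0.02; 0 0 0 0 0.02'; python3 w.py w6
python3 - <<'E'
from h import *
a=cv2.imread("pics/w6_raw.png")[130:280,165:345]
b=ctrl.grab_frame("side")[:,:,::-1]; u,v=proj("side",(.574,.085,.12)).astype(int)
b=b[v-35:v+35,u-35:u+35]
cv2.imwrite("pics/c6.png",np.hstack([cv2.resize(a,(480,400),interpolation=2),cv2.resize(b,(320,400),interpolation=2)]))
E
```

```text
clock: 10.45
ee_pos: [0.4411, 0.0017, 0.0209]
tcp_rot: [0.0, 0.991, 0.131, 0.0]
contact_force: [-0.0, 0.3, 2.5]
width: 0.029
gripper_force: 20.0
clock: 11.45
ee_pos: [0.5709, 0.0836, 0.1549]
tcp_rot: [0.0, 0.991, 0.131, -0.001]
contact_force: [-1.4, 0.5, -0.5]
width: 0.0293
gripper_force: 20.0
[0.57094739 0.08359446 0.15494844] [ 1.97541574e-05  9.91358010e-01  1.31179355e-01 -1.12842499e-03]
```

View pics/c6.png

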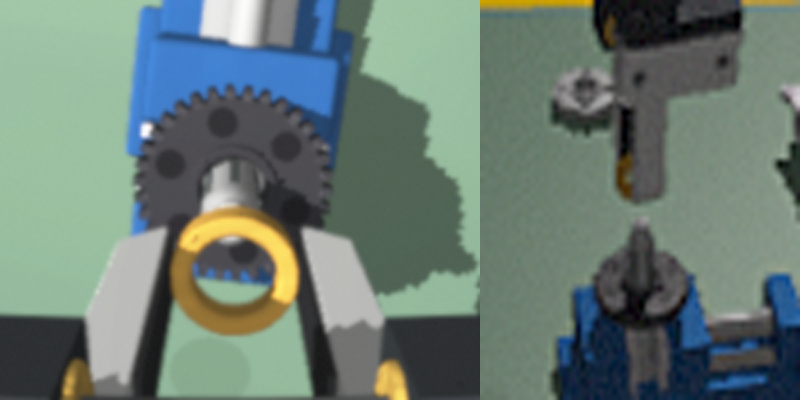

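The collar is held level, its bore centred at crop (235,268). The nose shows at the top of the bore (~(230,238) lower edge), and the side view has the collar straight above the shaft. Checking the numbers.

```bash
cat > pr.py <<'E'
import sys; from h import *; import pickle
# pr.py name x0 y0 scale ztop zbot rbore rout noseX noseY noseZ
n=sys.argv[1]; x0,y0,S,zt,zb,ro,nx,ny,nz=map(float,sys.argv[2:])
p,s=pickle.load(open(f"pics/{n}.pkl","rb")); t=s["ee_pos"]; f=lambda X:((proj("wrist",X,p)-[x0,y0])*S)
th=np.linspace(0,6.28,80)
def ext(c,r,nm):
    q=np.array([f(np.array(c)+[r*np.cos(a),r*np.sin(a),0]) for a in th]); print(nm,"x",q[:,0].min().round(),q[:,0].max().round(),"y",q[:,1].min().round(),q[:,1].max().round())
ext((nx,ny,nz),.006,"nose")
for dx in(0,.002):
  ext(t+[dx,0,zt],.01025,f"{dx} top bore"); ext(t+[dx,0,zb],.01025,f"{dx} bottom bore"); ext(t+[dx,0,(zt if ro<.016 else zt-.003)],ro,f"{dx} outer")
E
python3 pr.py w6 165 130 2.6667 -.011 -.021 .015 .573 .0836 .111
```

```text
nose x 211.0 255.0 y 207.0 249.0
0 top bore x 186.0 275.0 y 240.0 322.0
0 bottom bore x 189.0 273.0 y 226.0 304.0
0 outer x 166.0 295.0 y 221.0 339.0
0.002 top bore x 188.0 277.0 y 232.0 314.0
0.002 bottom bore x 191.0 275.0 y 219.0 297.0
0.002 outer x 168.0 298.0 y 212.0 332.0
```

```bash
python3 -m crank '-0.0003 0.0012 -0.01 0 0.02; 0 0 -0.01 0 0.02; 0 0 -0.007 0 0.02; 0 0 -0.005 0 0.02; 0 0 -0.005 0 0.02; 0 0 0 0 0.02'; python3 -m crank '0 0 -0.007 0 0.02; 0 0 -0.006 0 0.02; 0 0 -0.003 0 0.02;0 0 -0.002 0 0.02;0 0 0 0 0.02'
```

```text
clock: 12.3
ee_pos: [0.5714, 0.085, 0.1182]
tcp_rot: [-0.0, 0.991, 0.131, -0.0]
contact_force: [0.3, 0.5, -1.0]
width: 0.0294
gripper_force: 20.0
clock: 12.92
ee_pos: [0.5717, 0.0849, 0.1006]
tcp_rot: [0.0, 0.991, 0.131, -0.0]
contact_force: [0.3, 0.4, -0.4]
width: 0.0295
gripper_force: 20.0
```

```bash
python3 -m crank '0 0 -0.002 0 0.02; 0 0 -0.001 0 0.02;0 0 0 0 0.02'; python3 -m crank '0 0 -0.001 0 0.02;0 0 0 0 0.02'; python3 -m crank '0 0 -0.001 0 0.02;0 0 0 0 0.02'
```

```text
clock: 13.3
ee_pos: [0.5716, 0.085, 0.0977]
tcp_rot: [-0.0, 0.991, 0.131, -0.0]
contact_force: [-0.3, -0.4, -0.1]
width: 0.0297
gripper_force: 20.0
clock: 13.55
ee_pos: [0.5718, 0.085, 0.097]
tcp_rot: [0.0, 0.991, 0.131, 0.0]
contact_force: [0.4, 0.6, 1.1]
width: 0.0296
gripper_force: 20.0
clock: 13.8
ee_pos: [0.5719, 0.0849, 0.0969]
tcp_rot: [0.0, 0.991, 0.131, 0.0]
contact_force: [-2.5, -0.3, 5.1]
width: 0.0292
gripper_force: 20.0
```

Collar seated at TCP z 0.0969 (predicted 0.097). Release and go to the steel gear.

```bash
python3 -m crank '0 0 0.001 0 0.03; 0 0 0 0 0.09; 0 0 0 0 0.09; 0 0 0.05 0 0.09; 0 0 0.06 0 0.09; -0.007 0.057 0 0 0.09; -0.007 0.057 0 0 0.09; -0.007 0.057 0 0 0.09; -0.007 0.057 0 0 0.09; -0.007 0.057 0 0 0.09;0 0 0 0 0.09; 0 0 0 0 0.09'; python3 w.py w7
```

```text
clock: 15.3
ee_pos: [0.5364, 0.3696, 0.2061]
tcp_rot: [0.0, 0.991, 0.131, -0.0]
contact_force: [0.2, 0.8, -0.5]
width: 0.0901
gripper_force: 0.0
[0.53642127 0.36963898 0.20613527] [ 4.99975920e-04  9.91338875e-01  1.31327112e-01 -4.16691073e-04]
```

View pics/w7.png

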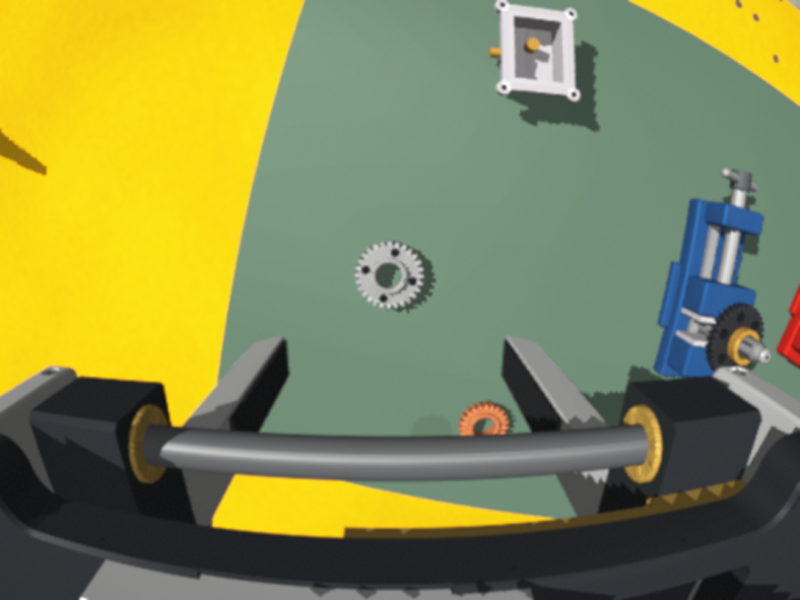

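The steel gear is at (390,275), extents x 355-425, y 241-309. The collar sits on the big gear at the right.

Run:
```python
from h import *; import pickle
p,s=pickle.load(open("pics/w7.pkl","rb")); im=cv2.imread("pics/w7_raw.png").astype(int)
m=np.zeros(im.shape[:2],np.uint8); cv2.circle(m,(249,176),28,255,-1)
b=((m>0)&(abs(im[...,1]-im[...,2])<14)&(im.max(2)>80)).astype(np.uint8)
k=cv2.connectedComponents(b)[1]; k=(k==np.bincount(k[k>0]).argmax()).astype(np.uint8)
q=max(cv2.findContours(k,cv2.RETR_EXTERNAL,cv2.CHAIN_APPROX_NONE)[0],key=len)[:,0]
W=np.array([at("wrist",x,.011,p)[:2] for x in q],np.float32); print(cv2.minEnclosingCircle(W), at("wrist",(390*.64,275*.64),.011,p))
```

```text
((0.5375808477401733, 0.3730376064777374), 0.027915066108107567) [0.53760992 0.37273879 0.011     ]
```

```bash
python3 -m crank '0.0015 0.003 -0.055 0 0.09; 0 0 -0.055 0 0.09; 0 0 -0.045 0 0.09; 0 0 -0.022 0 0.09; 0 0 -0.007 0 0.09; 0 0 0 0 0.09; 0 0 0 0 0.04; 0 0 0 0 0.04; 0 0 0 0 0.04; 0 0 0 0 0.04;0 0 0 0 0.04' 25; python3 -m crank '0 0 0.03 0 0.04; 0 0 0.055 0 0.04; 0 0 0.055 0 0.04; 0.007 -0.0576 0 0 0.04; 0.007 -0.0576 0 0 0.04; 0.007 -0.0576 0 0 0.04; 0.007 -0.0576 0 0 0.04; 0.006 -0.0576 0 0 0.04; 0 0 0 0 0.04; 0 0 0 0 0.04'; python3 w.py w8
python3 - <<'E'
from h import *
a=cv2.imread("pics/w8_raw.png")[130:280,165:345]
b=ctrl.grab_frame("side")[:,:,::-1]; u,v=proj("side",(.574,.085,.12)).astype(int)
b=b[v-35:v+35,u-35:u+35]
cv2.imwrite("pics/c8.png",np.hstack([cv2.resize(a,(480,400),interpolation=2),cv2.resize(b,(320,400),interpolation=2)]))
E
python3 pr.py w8 165 130 2.6667 -.008 -.022 .027 .5735 .084 .111
```

```text
clock: 16.73
ee_pos: [0.5383, 0.3734, 0.0232]
tcp_rot: [-0.0, 0.991, 0.131, 0.0]
contact_force: [-0.4, 0.6, 2.7]
width: 0.0533
gripper_force: 25.0
clock: 17.98
ee_pos: [0.5718, 0.085, 0.1623]
tcp_rot: [-0.0, 0.991, 0.131, -0.001]
contact_force: [0.4, 0.1, -1.2]
width: 0.0534
gripper_force: 25.0
[0.57176026 0.08501968 0.16227533] [-3.44637504e-04  9.91432916e-01  1.30615467e-01 -5.04663799e-04]
nose x 215.0 258.0 y 202.0 242.0
0 top bore x 186.0 275.0 y 245.0 327.0
0 bottom bore x 189.0 272.0 y 225.0 303.0
0 outer x 115.0 346.0 y 169.0 383.0
0.002 top bore x 188.0 278.0 y 237.0 320.0
0.002 bottom bore x 191.0 275.0 y 218.0 296.0
0.002 outer x 117.0 349.0 y 161.0 376.0
```

View pics/c8.png

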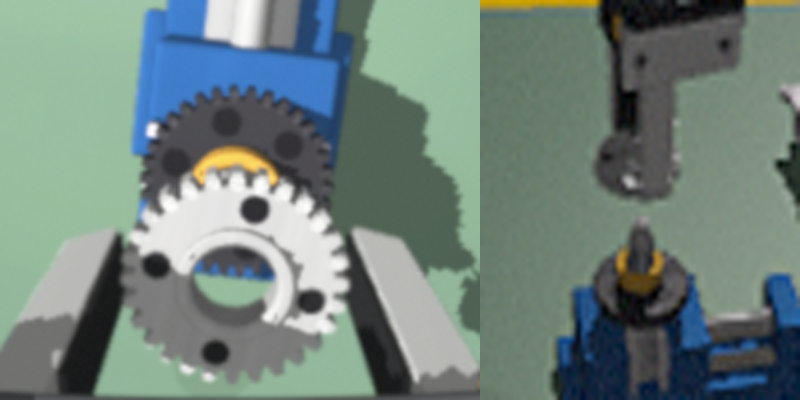

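The steel gear is level in the grip, centred about (0.572,0.084): shift +1.4 mm in x and descend.

```bash
python3 -m crank '0.0014 0.0003 -0.01 0 0.04; 0 0 -0.01 0 0.04; 0 0 -0.005 0 0.04; 0 0 -0.005 0 0.04; 0 0 -0.005 0 0.04; 0 0 0 0 0.04'; python3 -m crank '0 0 -0.006 0 0.04; 0 0 -0.005 0 0.04; 0 0 -0.003 0 0.04;0 0 -0.002 0 0.04;0 0 0 0 0.04'
```

```text
clock: 18.82
ee_pos: [0.5733, 0.0851, 0.1273]
tcp_rot: [-0.0, 0.991, 0.131, -0.0]
contact_force: [0.1, 0.6, -0.9]
width: 0.0538
gripper_force: 25.0
clock: 19.45
ee_pos: [0.5735, 0.0852, 0.1116]
tcp_rot: [-0.0, 0.991, 0.131, -0.0]
contact_force: [-0.5, 0.2, -1.1]
width: 0.0536
gripper_force: 25.0
```

```bash
python3 -m crank '0 0 -0.0015 0 0.04; 0 0 -0.0005 0 0.04;0 0 0 0 0.04'; python3 -m crank '0 0 -0.001 0 0.04;0 0 0 0 0.04'; python3 -m crank '0 0 -0.001 0 0.04;0 0 0 0 0.04'
```

```text
clock: 19.82
ee_pos: [0.5736, 0.0852, 0.1097]
tcp_rot: [-0.0, 0.991, 0.131, -0.0]
contact_force: [-0.5, 0.3, -0.9]
width: 0.0536
gripper_force: 25.0
clock: 20.08
ee_pos: [0.5738, 0.0853, 0.1092]
tcp_rot: [0.0, 0.991, 0.131, 0.0]
contact_force: [-0.7, -0.5, 1.9]
width: 0.0536
gripper_force: 25.0
clock: 20.32
ee_pos: [0.5739, 0.0853, 0.1091]
tcp_rot: [0.0, 0.991, 0.131, 0.0]
contact_force: [-2.1, -0.4, 6.7]
width: 0.0536
gripper_force: 25.0
```

Seated at the predicted height. Release and go to the small black gear.

```bash
python3 -m crank '0 0 0.001 0 0.06; 0 0 0 0 0.09; 0 0 0 0 0.09; 0 0 0.05 0 0.09; 0 0 0.05 0 0.09; -0.002 -0.0607 0 0 0.09; -0.002 -0.0607 0 0 0.09; -0.002 -0.0607 0 0 0.09; -0.002 -0.0607 0 0 0.09; -0.002 -0.0607 0 0 0.09;-0.002 -0.0607 0 0 0.09; -0.002 -0.0607 0 0 0.09'; python3 -m crank '0 0 0 0 0.09; 0 0 0 0 0.09';python3 w.py w9
python3 - <<'E'
from h import *; import pickle
p,s=pickle.load(open("pics/w9.pkl","rb")); im=cv2.imread("pics/w9_raw.png"); g=im.max(2)
c=proj("wrist",(.56,-.3395,.011),p); print(c)
m=np.zeros_like(g); cv2.circle(m,tuple(int(t) for t in c),26,255,-1)
for th in(60,70,80):
    b=((g<th)&(m>0)).astype(np.uint8); k=cv2.connectedComponents(b)[1]; k=(k==np.bincount(k[k>0]).argmax()).astype(np.uint8)
    q=max(cv2.findContours(k,cv2.RETR_EXTERNAL,cv2.CHAIN_APPROX_NONE)[0],key=len)[:,0]
    W=np.array([at("wrist",x,.011,p)[:2] for x in q],np.float32); print(th,cv2.minEnclosingCircle(W))
E
```

```text
clock: 21.82
ee_pos: [0.5593, -0.3416, 0.2085]
tcp_rot: [-0.0, 0.991, 0.131, 0.0]
contact_force: [-0.5, 0.3, -0.5]
width: 0.0899
gripper_force: 0.0
clock: 22.08
ee_pos: [0.5593, -0.3393, 0.2081]
tcp_rot: [-0.001, 0.991, 0.131, -0.0]
contact_force: [-0.2, 1.0, -0.2]
width: 0.09
gripper_force: 0.0
[ 0.55928811 -0.33925412  0.20806958] [-7.45804761e-04  9.91418560e-01  1.30723405e-01 -2.71316114e-04]
[252.57300608 176.84651209]
60 ((0.5617672204971313, -0.3471333980560303), 0.014281464740633965)
70 ((0.561569333076477, -0.340362012386322), 0.016834964975714684)
80 ((0.5615694522857666, -0.3408797085285187), 0.017543790861964226)
```

View pics/w9.png

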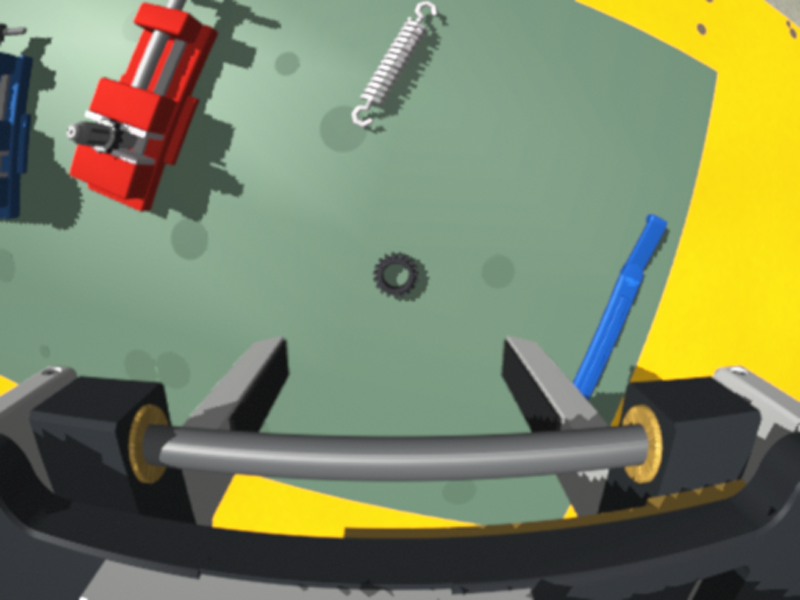

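The small gear is at (397,275), about (0.5613,-0.3403). Shift (+2,-1) mm, grasp, and carry to the input shaft.

```bash
python3 -m crank '0.002 -0.001 -0.055 0 0.07; 0 0 -0.055 0 0.07; 0 0 -0.045 0 0.07; 0 0 -0.024 0 0.07; 0 0 -0.007 0 0.07; 0 0 0 0 0.07; 0 0 0 0 0.025; 0 0 0 0 0.025; 0 0 0 0 0.025; 0 0 0 0 0.025;0 0 0 0 0.025' 20; python3 -m crank '0 0 0.03 0 0.025; 0 0 0.055 0 0.025; 0 0 0.045 0 0.025; 0.0117 0.0493 0 0 0.025; 0.0117 0.0493 0 0 0.025; 0.0117 0.0493 0 0 0.025; 0.0117 0.0493 0 0 0.025; 0.0117 0.0493 0 0 0.025; 0 0 0 0 0.025; 0 0 0 0 0.025'; python3 w.py w10
python3 - <<'E'
from h import *
a=cv2.imread("pics/w10_raw.png")[130:280,165:345]
b=ctrl.grab_frame("side")[:,:,::-1]; u,v=proj("side",(.62,-.094,.12)).astype(int)
b=b[v-35:v+35,u-35:u+35]
cv2.imwrite("pics/c10.png",np.hstack([cv2.resize(a,(480,400),interpolation=2),cv2.resize(b,(320,400),interpolation=2)]))
E
python3 pr.py w10 165 130 2.6667 -.009 -.023 .018 .6205 -.094 .101
```

```text
clock: 23.5
ee_pos: [0.5617, -0.3407, 0.0232]
tcp_rot: [-0.0, 0.991, 0.131, 0.0]
contact_force: [-0.5, 0.7, 3.7]
width: 0.0354
gripper_force: 20.0
clock: 24.75
ee_pos: [0.6198, -0.0945, 0.1524]
tcp_rot: [0.0, 0.991, 0.131, -0.0]
contact_force: [-0.2, -0.1, 0.8]
width: 0.0354
gripper_force: 20.0
[ 0.61984645 -0.09452234  0.15238632] [ 2.90596335e-04  9.91351694e-01  1.31231151e-01 -3.44888521e-04]
nose x 208.0 251.0 y 204.0 245.0
0 top bore x 186.0 275.0 y 243.0 325.0
0 bottom bore x 189.0 272.0 y 224.0 301.0
0 outer x 154.0 308.0 y 207.0 349.0
0.002 top bore x 188.0 278.0 y 235.0 318.0
0.002 bottom bore x 191.0 275.0 y 216.0 294.0
0.002 outer x 156.0 310.0 y 198.0 342.0
```

View pics/c10.png

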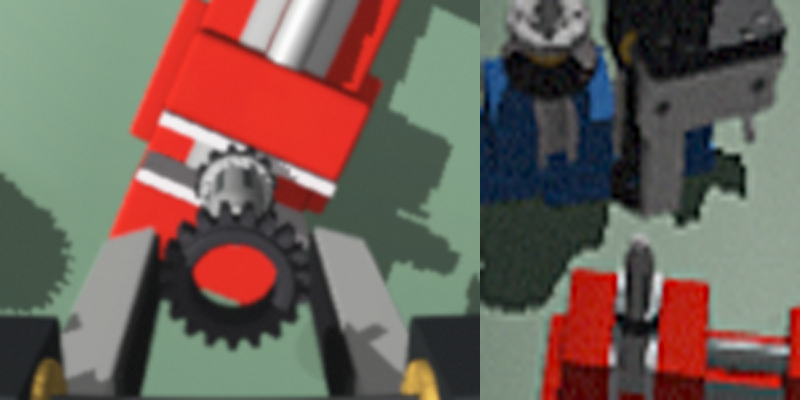

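The small gear is level, centred about (0.6199,-0.0954). The nose is hidden behind the gear's front edge, so I lower to just above it and look again.

```bash
python3 -m crank '0.0005 0.001 -0.012 0 0.025; 0 0 -0.01 0 0.025; 0 0 0 0 0.025; 0 0 0 0 0.025'; python3 w.py w11
python3 - <<'E'
from h import *
a=cv2.imread("pics/w11_raw.png")[130:280,165:345]
cv2.imwrite("pics/c11.png",cv2.resize(a,(720,600),interpolation=2))
E
python3 pr.py w11 165 130 4 -.009 -.023 .018 .6205 -.094 .101
```

```text
clock: 25.35
ee_pos: [0.6205, -0.0933, 0.1305]
tcp_rot: [-0.0, 0.991, 0.131, -0.0]
contact_force: [-0.2, 0.6, -0.1]
width: 0.0355
gripper_force: 20.0
[ 0.62050892 -0.09331609  0.13048212] [-9.54051299e-05  9.91397114e-01  1.30888216e-01 -1.65795295e-04]
nose x 314.0 385.0 y 349.0 415.0
0 top bore x 279.0 413.0 y 365.0 488.0
0 bottom bore x 284.0 408.0 y 336.0 452.0
0 outer x 230.0 461.0 y 310.0 523.0
0.002 top bore x 282.0 416.0 y 353.0 477.0
0.002 bottom bore x 286.0 412.0 y 324.0 441.0
0.002 outer x 233.0 465.0 y 298.0 512.0
```

View pics/c11.png

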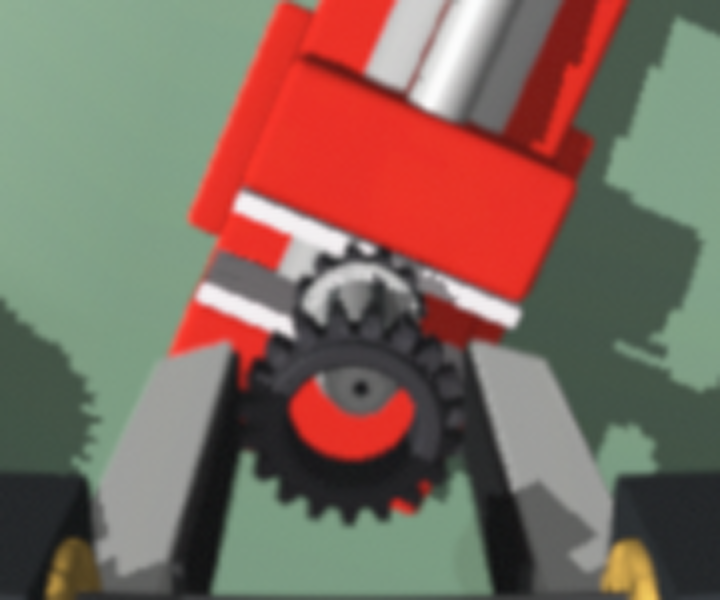

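The nose (centre (361,388) in the crop) sits right of the bore centre by about 1.3 mm: shift (+0.5,-1.2) mm and descend.

```bash
python3 -m crank '0.0005 -0.0012 0 0 0.025; 0 0 -0.006 0 0.025; 0 0 -0.005 0 0.025; 0 0 -0.005 0 0.025; 0 0 -0.004 0 0.025; 0 0 0 0 0.025'; python3 -m crank '0 0 -0.008 0 0.025; 0 0 -0.008 0 0.025; 0 0 -0.004 0 0.025;0 0 -0.002 0 0.025;0 0 0 0 0.025'
```

```text
clock: 26.15
ee_pos: [0.6207, -0.0942, 0.1101]
tcp_rot: [-0.0, 0.991, 0.131, -0.001]
contact_force: [0.2, -0.2, 0.3]
width: 0.0353
gripper_force: 20.0
clock: 26.78
ee_pos: [0.621, -0.0943, 0.0886]
tcp_rot: [-0.0, 0.991, 0.131, -0.0]
contact_force: [1.0, 0.1, -0.2]
width: 0.0352
gripper_force: 20.0
```

```bash
python3 -m crank '0 0 -0.002 0 0.025; 0 0 -0.0007 0 0.025;0 0 0 0 0.025'; python3 -m crank '0 0 -0.001 0 0.025;0 0 0 0 0.025'; python3 -m crank '0 0 -0.001 0 0.025;0 0 0 0 0.025'
```

```text
clock: 27.15
ee_pos: [0.6211, -0.0943, 0.086]
tcp_rot: [-0.0, 0.991, 0.131, -0.0]
contact_force: [-0.2, 0.1, -1.3]
width: 0.0355
gripper_force: 20.0
clock: 27.4
ee_pos: [0.6213, -0.0944, 0.0853]
tcp_rot: [0.0, 0.991, 0.131, 0.0]
contact_force: [1.0, 0.2, 1.3]
width: 0.0355
gripper_force: 20.0
clock: 27.65
ee_pos: [0.6213, -0.0944, 0.0852]
tcp_rot: [0.0, 0.991, 0.131, 0.0]
contact_force: [-2.1, 0.3, 6.2]
width: 0.0357
gripper_force: 20.0
```

Seated. Now to the copper gear.

```bash
python3 -m crank '0 0 0.001 0 0.05; 0 0 0 0 0.08; 0 0 0 0 0.08; 0 0 0.055 0 0.08; 0 0 0.06 0 0.08; -0.0273 0.0499 0.01 0 0.08; -0.0273 0.0499 0 0 0.08; -0.0273 0.0499 0 0 0.08; -0.0273 0.0499 0 0 0.08; -0.0273 0.0499 0 0 0.08;-0.0273 0.0499 0 0 0.08; -0.0273 0.0499 0 0 0.08'; python3 -m crank '0 0 0 0 0.08; 0 0 0 0 0.08; 0 0 0 0 0.08';python3 w.py w12
python3 - <<'E'
from h import *; import pickle
p,s=pickle.load(open("pics/w12.pkl","rb")); im=cv2.imread("pics/w12_raw.png"); hsv=cv2.cvtColor(im,cv2.COLOR_BGR2HSV)
c=proj("wrist",(.43,.2545,.011),p)
m=np.zeros(im.shape[:2],np.uint8); cv2.circle(m,tuple(int(t) for t in c),28,255,-1)
for hi in(18,22):
  b=((m>0)&(hsv[...,0]<hi)&(hsv[...,1]>90)&(hsv[...,2]>70)).astype(np.uint8); k=cv2.connectedComponents(b)[1]; k=(k==np.bincount(k[k>0]).argmax()).astype(np.uint8)
  q=max(cv2.findContours(k,cv2.RETR_EXTERNAL,cv2.CHAIN_APPROX_NONE)[0],key=len)[:,0]
  W=np.array([at("wrist",x,.011,p)[:2] for x in q],np.float32); print(cv2.minEnclosingCircle(W))
E
```

```text
clock: 29.15
ee_pos: [0.4289, 0.2564, 0.2101]
tcp_rot: [-0.0, 0.991, 0.131, 0.0]
contact_force: [0.8, 0.4, -0.1]
width: 0.0803
gripper_force: 0.0
clock: 29.52
ee_pos: [0.4308, 0.2538, 0.21]
tcp_rot: [0.0, 0.992, 0.13, 0.0]
contact_force: [0.8, -0.2, -0.4]
width: 0.0799
gripper_force: 0.0
[0.43076693 0.25381648 0.20997676] [1.73326020e-04 9.91512295e-01 1.30012838e-01 4.26034653e-05]
((0.4291670322418213, 0.2580323815345764), 0.0226722601801157)
((0.4291670322418213, 0.2580323815345764), 0.0226722601801157)
```

```bash
python3 -m crank '-0.001 0.0038 -0.055 0 0.08; 0 0 -0.055 0 0.08; 0 0 -0.045 0 0.08; 0 0 -0.026 0 0.08; 0 0 -0.007 0 0.08; 0 0 0 0 0.08; 0 0 0 0 0.03; 0 0 0 0 0.03; 0 0 0 0 0.03; 0 0 0 0 0.03;0 0 0 0 0.03' 20; python3 -m crank '0 0 0.03 0 0.03; 0 0 0.06 0 0.03; 0 0 0.06 0 0.03; 0.0273 -0.0501 0 0 0.03; 0.0273 -0.0501 0 0 0.03; 0.0273 -0.0501 0 0 0.03; 0.0273 -0.0501 0 0 0.03; 0.0273 -0.0501 0 0 0.03; 0.0273 -0.0501 0 0 0.03; 0.0273 -0.0501 0 0 0.03; 0 0 0 0 0.03; 0 0 0 0 0.03'
```

```text
clock: 30.95
ee_pos: [0.4292, 0.259, 0.0225]
tcp_rot: [-0.0, 0.991, 0.131, 0.0]
contact_force: [-0.9, 0.4, 3.8]
width: 0.0435
gripper_force: 20.0
clock: 32.45
ee_pos: [0.6192, -0.0915, 0.171]
tcp_rot: [-0.001, 0.991, 0.131, -0.001]
contact_force: [-0.1, -0.1, -1.9]
width: 0.0435
gripper_force: 20.0
```

```bash
python3 -m crank '0.001 -0.003 -0.02 0 0.03; 0 0 -0.015 0 0.03; 0 0 -0.007 0 0.03; 0 0 0 0 0.03; 0 0 0 0 0.03'; python3 w.py w13
python3 - <<'E'
from h import *
a=cv2.imread("pics/w13_raw.png")[130:280,165:345]
cv2.imwrite("pics/c13.png",cv2.resize(a,(720,600),interpolation=2))
E
python3 pr.py w13 165 130 4 -.0085 -.0225 .022 .6208 -.0957 .101
```

```text
clock: 33.08
ee_pos: [0.6215, -0.0949, 0.1305]
tcp_rot: [0.0, 0.991, 0.131, 0.0]
contact_force: [-0.2, 0.6, -1.4]
width: 0.0435
gripper_force: 20.0
[ 0.62148572 -0.09491048  0.13053923] [1.95339765e-04 9.91362249e-01 1.31151273e-01 4.44173842e-04]
nose x 314.0 385.0 y 353.0 419.0
0 top bore x 279.0 413.0 y 366.0 490.0
0 bottom bore x 283.0 408.0 y 337.0 454.0
0 outer x 204.0 487.0 y 285.0 547.0
0.002 top bore x 282.0 416.0 y 354.0 479.0
0.002 bottom bore x 286.0 412.0 y 326.0 443.0
0.002 outer x 207.0 491.0 y 273.0 536.0
```

View pics/c13.png

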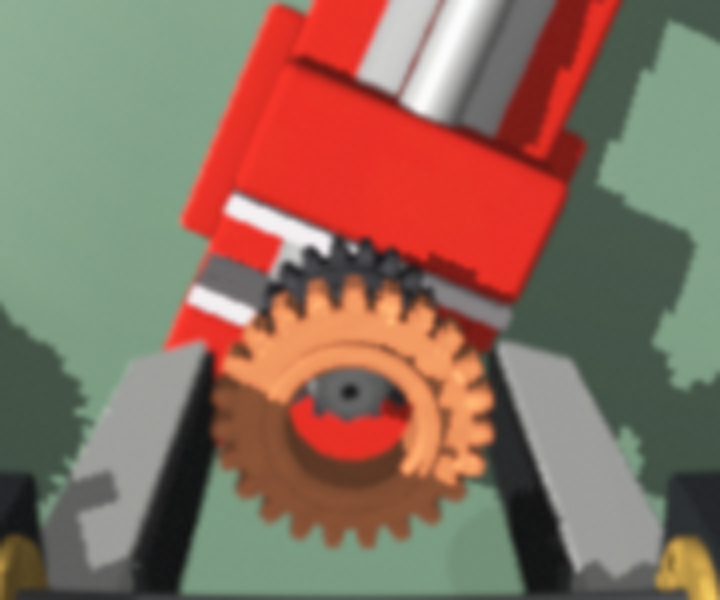

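The nose (350,391) is centred in the bore (x centre 351; parallax-corrected y 387), so straight down.

```bash
python3 -m crank '0 0 -0.006 0 0.03; 0 0 -0.005 0 0.03; 0 0 -0.005 0 0.03; 0 0 -0.004 0 0.03; 0 0 0 0 0.03'; python3 -m crank '0 0 -0.004 0 0.03; 0 0 -0.003 0 0.03; 0 0 -0.002 0 0.03;0 0 -0.001 0 0.03;0 0 0 0 0.03'
```

```text
clock: 33.75
ee_pos: [0.6207, -0.0949, 0.1094]
tcp_rot: [-0.0, 0.991, 0.131, -0.001]
contact_force: [-0.5, -0.9, -1.6]
width: 0.0437
gripper_force: 20.0
clock: 34.38
ee_pos: [0.621, -0.0949, 0.1]
tcp_rot: [-0.0, 0.991, 0.131, -0.0]
contact_force: [-0.9, -0.1, -1.1]
width: 0.0435
gripper_force: 20.0
```

```bash
python3 -m crank '0 0 -0.001 0 0.03;0 0 0 0 0.03'; python3 -m crank '0 0 -0.001 0 0.03;0 0 0 0 0.03'; python3 -m crank '0 0 -0.001 0 0.03;0 0 0 0 0.03'
```

```text
clock: 34.62
ee_pos: [0.6211, -0.095, 0.099]
tcp_rot: [-0.0, 0.991, 0.131, -0.0]
contact_force: [0.5, -0.2, -1.9]
width: 0.0436
gripper_force: 20.0
clock: 34.88
ee_pos: [0.6212, -0.095, 0.0985]
tcp_rot: [0.0, 0.991, 0.131, 0.0]
contact_force: [-0.4, 1.0, 0.7]
width: 0.0432
gripper_force: 20.0
clock: 35.12
ee_pos: [0.6214, -0.095, 0.0984]
tcp_rot: [0.0, 0.991, 0.131, 0.0]
contact_force: [-2.5, 0.5, 4.5]
width: 0.0437
gripper_force: 20.0
```

Seated. Release, rise, back off and check both shafts.

```bash
python3 -m crank '0 0 0.001 0 0.06; 0 0 0 0 0.08; 0 0 0 0 0.08; 0 0 0.05 0 0.08; 0 0 0.06 0 0.08; -0.05 -0.03 0.01 0 0.08; -0.05 -0.03 0 0 0.08; 0 0 0 0 0.08;0 0 0 0 0.08'
python3 - <<'E'
from h import *
a=ctrl.grab_frame("side")[100:235,205:340,::-1]; b=ctrl.grab_frame("wrist")[:300,:,::-1]
cv2.imwrite("pics/f.png",np.hstack([cv2.resize(a,(400,400),interpolation=2),cv2.resize(b[:220,40:260],(400,400),interpolation=2)]))
E
```

```text
clock: 36.25
ee_pos: [0.5216, -0.155, 0.2182]
tcp_rot: [0.0, 0.991, 0.131, 0.001]
contact_force: [0.5, -0.4, 0.2]
width: 0.0799
gripper_force: 0.0
```

View pics/f.png

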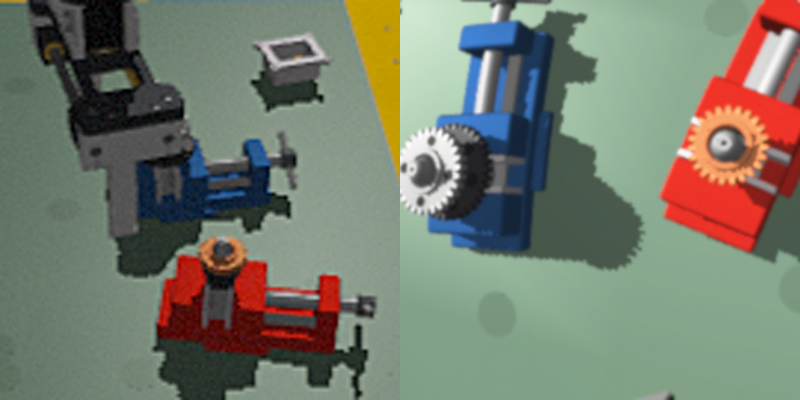

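Both stacks are complete and level: steel gear on top at (425,172), copper gear at (727,145). The gripper is clear of everything.

```bash
python3 -c "
from station import ctrl
print(ctrl.hand_in())"
```

```text
the job is handed in; nothing more can be done
None
```

Both shafts are built in the order asked, each part lowered until it seated before release. The bystanders were left alone, and the job was handed in at about 36 s of robot time.

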